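# Close the drilling jig on a blank and hold its spring arm at the stop

### The job

In the drilling jig, slide the loose jaw shut on the house-shaped wooden blank until it presses the blank squarely against the fixed jaw, and leave the jaw closed there. Then swing the spring-loaded guide arm round over the blank until it meets its stop, and finish while holding it there with the gripper: do not let it go, it springs back. Leave the other things on the jig and bench alone.

Things in the scene. Friction and masses are not known exactly. Their poses are not given: they have to be found in the camera images.
- jig: Drilling jig on a grey laminated board fixed to the bench (its place and yaw vary). Origin on the bench surface, exactly below the middle of a blank that is clamped and centred. Axes: z up, x points away from the robot at yaw 0, y is the direction in which the loose jaw closes. Base plate 18 mm thick, x -90 to 130 mm, y -170 to 160 mm. A wooden pivot post (44 x 50 mm, top at z 62 mm) stands at x 92, y 0.
- fixed_jaw: Fixed dark wooden jaw of the jig, 80 mm (x) by 30 mm (y) by 40 mm high, top at z 58 mm. Origin at the foot of its clamping face, at jig x 0, y 30 mm, z 18 mm; the face looks to jig -y.
- jaw (a joint): Slide of the loose dark wooden jaw, in m: 0 is wide open (110 mm between the jaw faces), it grows as the jaw closes along jig +y; 0.050 when both faces bear on the 60 mm wide blank; travel to 0.065. Starts between 0 and 0.03. Sliding friction about 3 N plus a little drag: it stays where it is left.
- jaw_knob (a point): Top of the upright wooden dowel knob on the loose jaw: 18 mm diameter, standing from z 40 mm to its top at z 100 mm, 50 mm behind (jig -y of) the jaw's clamping face.
- jaw_face (a point): Middle of the top edge of the loose jaw's clamping face, z 58 mm. The jaw is 70 mm wide along x and its body behind the face is 26 mm thick and 40 mm high (top at z 58 mm); behind that a lower runner (top at z 40 mm) reaches to 75 mm behind the face and carries the knob.
- guide (a joint): Hinge of the aluminium guide arm about a vertical axis at jig x 90, y 0 mm, in rad: 0 at rest (arm swung aside to jig +y), grows counter-clockwise seen from above, 1.2 at the stop, where the arm points along jig -x over the blank. A torsion spring pulls it back to 0 always: 0.21 N m at rest, 0.63 N m at the stop (about 1.6 to 4.8 N at the peg). The arm is 26 mm wide and 12 mm thick, underside at z 66 mm (63 mm at the bush).
- guide_peg (a point): Top of the upright steel handle peg near the free end of the guide arm: 16 mm diameter, from the arm's upper face at z 78 mm to its top at z 124 mm, 131 mm from the hinge axis. At joint value a it lies at jig x = 90 - 131 cos(1.2 - a), y = 131 sin(1.2 - a) mm.
- bush (a point): Top centre of the round steel drill bush in the guide arm, 32 mm diameter, 90 mm from the hinge axis, z 83 mm.
- blank: House-shaped pale wooden blank, 60 mm wide (own y) by 60 mm long (own x) by 40 mm high, its two corners on own -x cut at 45 degrees by 20 mm, so its flat sides run 40 mm; pencil cross on top. It stands loose on the jig base between the jaws, some mm from the fixed jaw and turned a little. Origin at the centre of its underside (z 18 mm).
- offcut: Bystander: flat wooden offcut 30 x 45 x 12 mm on the jig base in front of the fixed jaw; origin at its underside.
- stub: Bystander: upright wooden dowel stub, 22 mm diameter, 32 mm high, on the jig base beside the loose jaw, on its jig +x side; origin at its underside.
- holder_a: Bystander: finished wooden candle holder 60 x 60 x 40 mm with a round recess, on the bench; origin at its underside.
- holder_b: Bystander: a second such holder.
- sander: Bystander: cork sanding block 110 x 62 x 30 mm on the bench; origin at its underside.
- glue: Bystander: white glue bottle, 56 mm diameter, 150 mm high, on the bench; origin at its underside.
- screwdriver: Bystander: screwdriver lying on the bench.

How it is judged (in metres and radians):
On the way, in this order (a step that is already met when the one before it is completed fails the run):
1. the loose jaw presses the blank squarely against the fixed jaw (value of joint jaw between 0.047 and 0.053 m and angle between the y axis of blank and the y axis of jig, either way round below 0.08 rad and y of blank in the frame of jig between -0.004 and 0.004 m and z of blank in the frame of jig below 0.022 m and angle between blank's own z axis and vertical below 0.08 rad and contact force between jaw and blank above 3 N and contact force between fixed_jaw and blank above 2 N), for 0.2 s.
2. the gripper holds the guide arm at its stop over the clamped blank (value of joint guide above 1.15 rad and contact force between the fingers and guide above 1.5 N), for 0.3 s.
At the end, for the whole second after the job is handed in: Gripper holds the arm still at its stop (over 1.15 rad, push over 1.5 N), bush within 18 mm of the blank's middle; the jaw, untouched, stays shut on the blank (0.047 to 0.053), which is square and upright within 0.08 rad and within 4 mm of its clamped place; it was pressed with over 3 N (all of step 2 and velocity of joint guide between -0.1 and 0.1 rad/s and horizontal distance between bush and blank below 0.018 m and contact force between each of the arm, the fingers and jaw below 0.5 N and value of joint jaw between 0.047 and 0.053 m and angle between the y axis of blank and the y axis of jig, either way round below 0.08 rad and y of blank in the frame of jig between -0.004 and 0.004 m and z of blank in the frame of jig below 0.022 m and angle between blank's own z axis and vertical below 0.08 rad); the arm keeps its last pose, push and grip.
It fails at once if a bystander is moved by more than 25 mm (distance of any of offcut, stub, holder_a, holder_b, sander, glue, screwdriver from where it was at the start of the episode above 0.025 m).
It also fails if it takes over 48 s, if anything falls off the work surface, if the arm or the gripper's body presses on something with over 40 N, if the wrist force passes 120 N, or if a joint passes its speed limit or range.

### The arm

A 6-joint arm with a two-finger parallel gripper is mounted at the origin on the work surface. World frame = base frame: x ahead of the robot, y to its left, z up, the work surface at z = 0. Lengths are in mm, angles in rad, forces in N, time in s.
With the tool pointing down it reaches from about 350 to 875 mm from the base axis. Payload 4.2 kg.
Tool frame: the origin (TCP) lies on the centre line of the jaws, within the pads' length; the fingertips stand 14 mm ahead of it and the grasp point (between the pads) lies 5 mm behind it (tcp_to_tips is the distance from the TCP to the fingertips, in mm); z points along the fingers, y is the direction in which the jaws open and shut (so a half turn about z gives the same grasp; the last joint's range is limited). The gripper opens to 85 mm and grips with 20 to 120 N. Pads are 22 mm wide; open, the fingers measure 114 mm over their backs; the gripper's body (76 mm by 85 mm) begins 54 mm behind the grasp point. The pads swing forward as they close: fully open they stand 13 mm farther back than shut.
Start: joints at [1.587, 0.385, 0.008, 0, -1.194, -0.259], TCP at [150.232, 606.655, 245.312] pointing down, gripper open.
Joint ranges: [-3.14, 3.14], [-1.21, 2.06], [-1.07, 1.41], [-3.16, 2.05], [-2.99, -0.16], [-3.1, 3.1]. Speed limits (rad/s): [2.79, 2.79, 3.14, 3.14, 3.14, 3.14].

### API

Orientations are given as a unit quaternion [x, y, z, w].
In Python, from bench import read_state, get_image, job_done, tcp_to_tips gives the robot as it stands. The module is installed in compiled form; this text tells all that it offers.
- The arm moves only by the tool play_rows, never from a script. Its argument "targets" is a list of rows, each an object of numbers: "gripper": the gripper's target within -1 to 1 (shut at 1, half-way at 0, fully open at -1); "tx", "ty", "tz": the shift along the tool's x, y, z scaled (see below); "spin": the turn about the tool's z scaled (see below). A call has 1 to 12 rows; each row is the pose to reach, as a shift and turn from the pose commanded when the call began, along the tool's axes at that moment; what a row does not reach only later rows make up. The controller multiplies each number of a shift by 0.25 m and each number of a turn by pi/4 rad. A row lasts 1/8 s, in which the tool goes at most 62.5 mm and 10.7 degrees, less where a joint would pass 70% of its speed; a pose out of reach is approached as far as the arm can. A call with a number of a shift or a turn outside -1 to 1 is refused whole. A call with a gripper value outside its range is refused whole. The fingers move at their own pace and stop on an object; the grip force is fixed at half the most. Time passes only in rows, so rows that repeat a pose let the fingers close. It gives the time, the measured TCP pose, the force and the opening at its end, in the units of the state.
- read_state(): the state, without advancing time (a new reading comes with each control period).
- get_image(name): name is "scene" or "top" or "wrist"; returns a dict with "frame" (384x512x3 uint8, red, green, blue), "depth" (384x512 float32, mm along the optical axis (not along the pixel's ray), 0 where there is no reading), "mtx" (3x3 intrinsics, pixels), "world_to_cam" (4x4, takes a point from world to camera coordinates). Camera axes: x right, y up, looking along -z (the intrinsics and any distortion apply to the point x, -y, -z); pixel columns grow to the right and rows downward; lengths in mm; the calibration is good to about 2 mm. A picture is of the moment at which its call begins.
- job_done(): hands the job in, once; it reports no verdict.
The state is a dict: "clock": time; "joints": joint angles; "joint_vel": joint speeds; "joint_efforts": joint torques, N m; "position": TCP position; "ee_rot": TCP orientation; "contact_force": force on the tool from outside, world axes, zero at the start; "wrist_torque": the same for the moment, N m; "gripper_width": finger opening in mm.
Only numpy, scipy, OpenCV 4.12 (cv2) and the standard library are available. Lean on these libraries where they do the work, as an engineer would, in place of code of your own. Each camera call takes 0.05 s, during which the arm holds its last target.

## Working session

There is one attempt and no reset: what is moved stays moved. The work goes in short steps, Python scripts to look and compute and a tool call to move; the robot and the scene stay as the last step left them, time stands still between calls to the robot, and variables do not carry over. Pictures are saved under pics/ and viewed, and the job is handed in when it is done.

Besides the shell and the picture viewer there is one more tool, called after ">>>" as name([rows], argument=value, ...), one row to a line, values as JSON. play_rows: Moves the arm, as the interface text tells. Its arguments: {"type":"object","properties":{"targets":{"type":"array","items":{"type":"object","properties":{"gripper":{"type":"number"},"tx":{"type":"number","minimum":-1,"maximum":1},"ty":{"type":"number","minimum":-1,"maximum":1},"tz":{"type":"number","minimum":-1,"maximum":1},"spin":{"type":"number","minimum":-1,"maximum":1}}}}},"required":["targets"]}

```bash
mkdir -p pics
python3 - <<'E'
from bench import *
import cv2,numpy as np
s=read_state();print(s)
for n in("scene","top","wrist"):
    g=get_image(n);cv2.imwrite(f"pics/{n}0.png",g["frame"][:,:,::-1]);np.savez(f"{n}0.npz",**g)
    print(n,g["mtx"].tolist(),g["world_to_cam"].round(3).tolist())
print(tcp_to_tips)
E
```

```text
{'clock': 0.0, 'joints': array([ 1.58661467e+00,  3.85524418e-01,  6.56829674e-03, -4.41657194e-04,
       -1.19401709e+00, -2.58568987e-01]), 'joint_vel': array([-7.11526052e-04,  9.99546857e-04,  2.34532883e-03, -6.06755827e-04,
        5.59790946e-05,  6.85431973e-06]), 'joint_efforts': array([-1.80166619e-03, -3.92291522e+01,  1.88399148e+01,  4.18613032e+00,
       -4.56679700e-03,  4.53997373e-07]), 'position': array([150.11502836, 606.10835265, 244.22696215]), 'ee_rot': array([ 9.92632577e-01, -1.21158326e-01, -5.44620713e-05,  1.10628465e-03]), 'contact_force': array([ 0.19614234, -0.10007297, -0.36668818]), 'wrist_torque': array([-0.01385943, -0.04158887,  0.03215734]), 'gripper_width': 85.23280314730015}
scene [[419.38677750390843, 0.0, 259.98175326600125], [0.0, 419.38677750390843, 197.9785647380298], [0.0, 0.0, 1.0]] [[0.101, 0.995, -0.015, -64.921], [-0.831, 0.093, 0.548, 404.428], [0.546, -0.043, 0.837, -1464.376], [0.0, 0.0, 0.0, 1.0]]
top [[363.0639327345372, 0.0, 257.5609299672483], [0.0, 363.0639327345372, 190.98556007437102], [0.0, 0.0, 1.0]] [[0.001, -1.0, -0.006, 31.192], [1.0, 0.001, 0.019, -533.57], [-0.019, -0.006, 1.0, -1154.148], [0.0, 0.0, 0.0, 1.0]]
wrist [[278.1215175865886, 0.0, 254.32207726661088], [0.0, 278.1215175865886, 192.6105380895682], [0.0, 0.0, 1.0]] [[-0.24, -0.971, 0.002, 624.292], [0.933, -0.232, -0.276, 36.884], [0.269, -0.065, 0.961, -379.352], [0.0, 0.0, 0.0, 1.0]]
14.0
```

View pics/scene0.png

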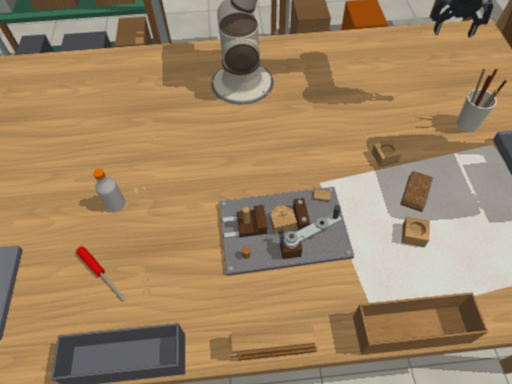

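View pics/top0.png

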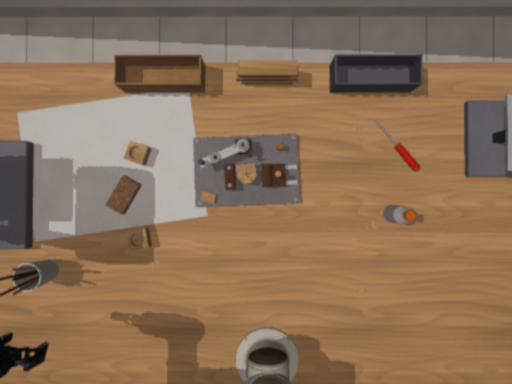

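```bash
cat > h.py <<'E'
import numpy as np,cv2
def load(n): return dict(np.load(n+".npz"))
def ray(g,uv,z):
    K=g["mtx"];M=g["world_to_cam"];R=M[:3,:3];t=M[:3,3]
    uv=np.atleast_2d(uv).astype(float)
    d=np.c_[(uv[:,0]-K[0,2])/K[0,0],-(uv[:,1]-K[1,2])/K[1,1],-np.ones(len(uv))]@R
    c=-R.T@t
    return c+d*((z-c[2])/d[:,2])[:,None]
def proj(g,p):
    M=g["world_to_cam"];K=g["mtx"];q=np.atleast_2d(p)@M[:3,:3].T+M[:3,3]
    return np.c_[K[0,0]*q[:,0]/-q[:,2]+K[0,2],K[1,1]*-q[:,1]/-q[:,2]+K[1,2]]
def crop(g,x0,y0,w,h,f,name):
    im=g["frame"][y0:y0+h,x0:x0+w,::-1]
    cv2.imwrite(name,cv2.resize(im,None,fx=f,fy=f,interpolation=cv2.INTER_CUBIC))
E
python3 - <<'E'
from h import *
t=load("top0");s=load("scene0")
crop(t,185,125,125,90,6,"pics/t1.png");crop(s,210,175,155,105,5,"pics/s1.png")
f=t["frame"].astype(int);sat=f.max(2)-f.min(2);v=f.max(2)
m=((sat<25)&(v<125)&(v>40)).astype(np.uint8)
n,l,st,c=cv2.connectedComponentsWithStats(m)
k=l[195,240];print(st[k],f[195,240])
ys,xs=np.where(l==k)
hull=cv2.convexHull(np.c_[xs,ys].astype(np.float32))
r=cv2.minAreaRect(hull);b=cv2.boxPoints(r);print(r,b)
print(ray(t,b,18).round(1))
E
```

```text
[ 194  135  105   72 5147] [107  99  99]
((245.9821014404297, 170.08773803710938), (68.28331756591797, 103.42403411865234), 87.51044464111328) [[192.83588 138.22453]
 [296.1623  133.73207]
 [299.12833 201.95094]
 [195.80191 206.4434 ]]
[[700.5 236.8  18. ]
 [714.7 -90.6  18. ]
 [498.8 -99.7  18. ]
 [484.3 226.5  18. ]]
```

View pics/t1.png

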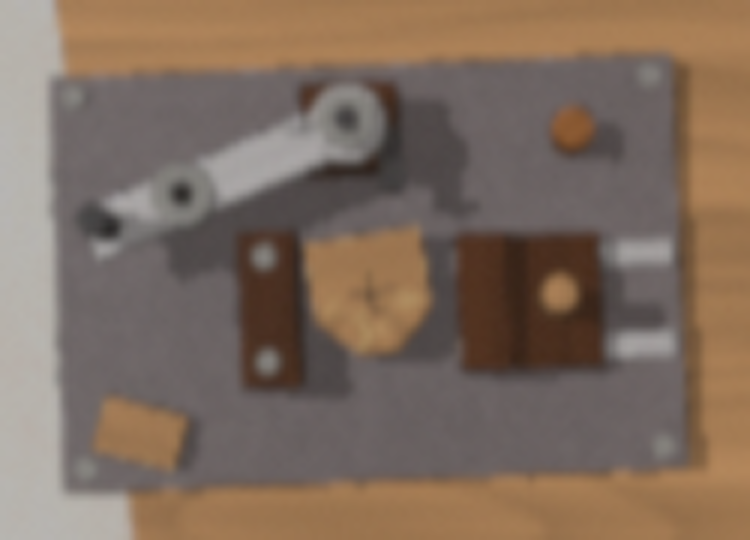

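View pics/s1.png

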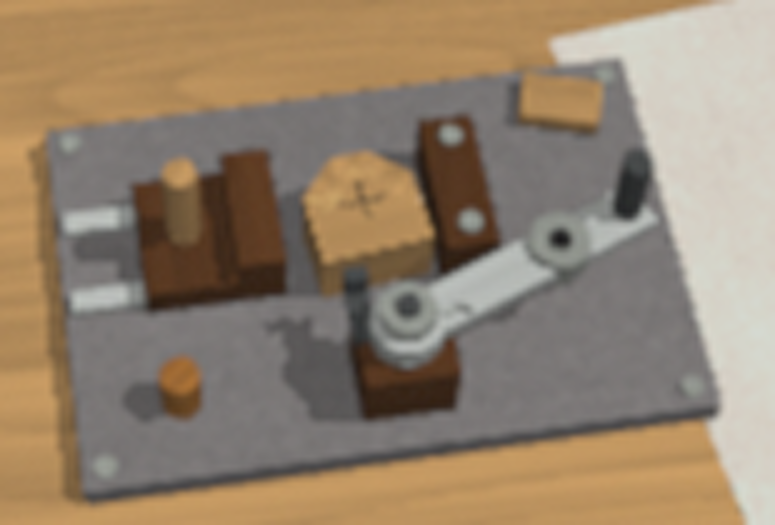

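View pics/wrist0.png

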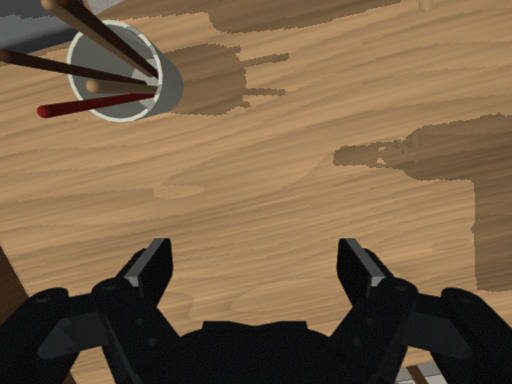

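```bash
cat >> h.py <<'E'
O=np.array([579.4,72.3]);A=0.0434
def toworld(p):
    c,s=np.cos(A),np.sin(A);return O+np.array([[c,-s],[s,c]])@np.array(p,float)
def tojig(w):
    c,s=np.cos(A),np.sin(A);return np.array([[c,s],[-s,c]])@(np.array(w,float)[:2]-O)
E
python3 - <<'E'
from h import *
t=load("top0");s=load("scene0")
T=lambda u,v:(185+(u+.5)/6-.5,125+(v+.5)/6-.5); S=lambda u,v:(210+(u+.5)/5-.5,175+(v+.5)/5-.5)
for n,tp,sp,z in (("knob",T(560,291),S(180,170),100),("peg",T(92,212),S(635,158),124),("bush",T(180,193),S(561,237),83),("hinge",T(346,117),S(408,305),None),("cross",T(370,293),S(365,197),58),("fixj screw1",T(264,257),S(470,220),58),("fixj2",T(266,361),S(452,133),58),("plateNW",T(52,75),S(717,410),18),("plateSE",T(690,468),S(50,130),18)):
    if z is None: z=84
    a=ray(t,tp,z)[0];b=ray(s,sp,z)[0]
    print(n,a.round(1),b.round(1),tojig(a).round(1),tojig(b).round(1))
print(toworld([0,0]))
E
```

```text
knob [584.3 -28.7 100. ] [581.4 -29.1 100. ] [   0.5 -101.1] [  -2.4 -101.4]
peg [620.5 196.6 124. ] [614.2 194.4 124. ] [ 46.4 122.4] [ 40.  120.4]
bush [634.2 159.5  83. ] [631.6 158.8  83. ] [58.6 84.8] [55.9 84.1]
hinge [672.   76.9  84. ] [662.   76.6  84. ] [92.7  0.5] [82.7  0.7]
cross [586.1  65.8  58. ] [582.6  66.4  58. ] [ 6.4 -6.8] [ 2.9 -6. ]
fixj screw1 [604.5 119.8  58. ] [602.5 118.9  58. ] [27.1 46.3] [25.1 45.6]
fixj2 [551.5 118.6  58. ] [548.1 117.9  58. ] [-25.9  47.5] [-29.3  46.9]
plateNW [704.1 235.5  18. ] [704.9 233.3  18. ] [131.7 157.6] [132.4 155.4]
plateSE [ 496.8 -101.1   18. ] [496.1 -98.7  18. ] [ -90.1 -169.7] [ -90.7 -167.2]
[579.4  72.3]
```

>>> play_rows([
  {"tx": 0.76,"ty": 0.68,"gripper": -1},
  {"tx": 0.76,"ty": 0.68,"gripper": -1},
  {"tx": 0.76,"ty": 0.68,"gripper": -1},
  {"tx": 0.76,"ty": 0.68,"gripper": -1},
  {"tx": 0.76,"ty": 0.68,"gripper": -1},
])

```text
invalid input
```

>>> play_rows([
  {"tx": 0.76,"ty": 0.68,"gripper": -1},
  {"tx": 0.76,"ty": 0.68,"gripper": -1},
  {"tx": 0.76,"ty": 0.68,"gripper": -1},
  {"tx": 0.76,"ty": 0.68,"gripper": -1},
  {"tx": 0.76,"ty": 0.68,"gripper": -1},
])

```text
invalid input
```

>>> play_rows([
  {"tx": 0.76,"ty": 0.68,"spin": -0.365,"gripper": -1},
  {"tx": 0.76,"ty": 0.68,"spin": -0.365,"gripper": -1},
  {"tx": 0.76,"ty": 0.68,"spin": -0.365,"gripper": -1},
  {"tx": 0.76,"ty": 0.68,"spin": -0.365,"gripper": -1},
  {"tx": 0.76,"ty": 0.68,"spin": -0.365,"gripper": -1},
  {"tx": 0.76,"ty": 0.68,"spin": -0.365,"gripper": -1},
])

```text
invalid input
```

Run:
```python
from h import *
from bench import *
s=read_state();g=get_image("wrist");np.savez("wrist1.npz",**g);cv2.imwrite("pics/w1.png",g["frame"][:,:,::-1])
from scipy.spatial.transform import Rotation as R
print(s["clock"],s["position"],R.from_quat(s["ee_rot"]).as_matrix().round(3),s["joints"].round(2),s["contact_force"])
```

```text
0.15 [150.16182338 606.25009847 244.46955906] [[ 0.971 -0.241 -0.   ]
 [-0.241 -0.971 -0.002]
 [ 0.     0.002 -1.   ]] [ 1.59  0.39  0.01 -0.   -1.19 -0.26] [-1.07437298 -0.33268635  0.47676341]
```

View pics/w1.png

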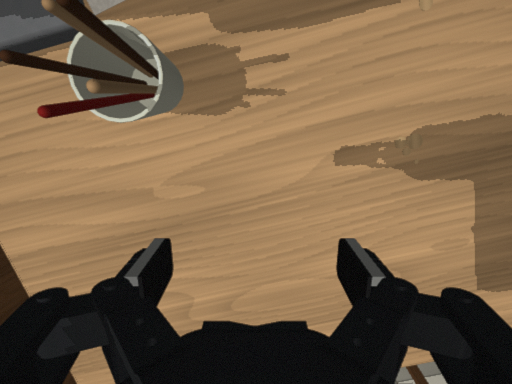

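>>> play_rows([
  {"tx": 0.76,"ty": 0.68,"tz": 0,"spin": 0,"gripper": -1},
  {"tx": 0.76,"ty": 0.68,"tz": 0,"spin": 0,"gripper": -1},
  {"tx": 0.76,"ty": 0.68,"tz": 0,"spin": 0,"gripper": -1},
  {"tx": 0.76,"ty": 0.68,"tz": 0,"spin": 0,"gripper": -1},
  {"tx": 0.76,"ty": 0.68,"tz": 0,"spin": 0,"gripper": -1},
])

```text
clock: 0.82
position: [295.0, 392.8, 245.5]
ee_rot: [0.992, -0.123, -0.0, 0.0]
contact_force: [0.1, 0.5, -0.2]
gripper_width: 85.1
```

>>> play_rows([
  {"tx": 0.76,"ty": 0.68,"tz": 0,"spin": 0,"gripper": -1},
  {"tx": 0.76,"ty": 0.68,"tz": 0,"spin": 0,"gripper": -1},
  {"tx": 0.76,"ty": 0.68,"tz": 0,"spin": 0,"gripper": -1},
  {"tx": 0.76,"ty": 0.68,"tz": 0,"spin": 0,"gripper": -1},
  {"tx": 0.76,"ty": 0.68,"tz": 0,"spin": 0,"gripper": -1},
])

```text
clock: 1.45
position: [438.8, 183.0, 245.1]
ee_rot: [0.992, -0.124, -0.0, 0.0]
contact_force: [1.0, 0.2, 0.2]
gripper_width: 85.7
```

>>> play_rows([
  {"tx": 0.76,"ty": 0.68,"tz": 0,"spin": -0.365,"gripper": -1},
  {"tx": 0.76,"ty": 0.68,"tz": 0,"spin": -0.365,"gripper": -1},
  {"tx": 0.76,"ty": 0.68,"tz": 0,"spin": -0.365,"gripper": -1},
  {"tx": 0.76,"ty": 0.68,"tz": 0,"spin": -0.365,"gripper": -1},
  {"tx": 0.76,"ty": 0.68,"tz": 0,"spin": -0.365,"gripper": -1},
  {"tx": 0.76,"ty": 0.68,"tz": 0,"spin": -0.365,"gripper": -1},
])

```text
clock: 2.2
position: [581.1, -24.9, 244.6]
ee_rot: [1.0, 0.022, -0.001, -0.0]
contact_force: [0.0, -0.5, 1.0]
gripper_width: 85.7
```

Run:
```python
from h import *
from bench import *
s=read_state();g=get_image("wrist");np.savez("wrist1.npz",**g);cv2.imwrite("pics/w2.png",g["frame"][:,:,::-1])
from scipy.spatial.transform import Rotation as R
print(s["clock"],s["position"],R.from_quat(s["ee_rot"]).as_matrix().round(3),s["joints"].round(2),s["contact_force"])
```

```text
2.2 [581.11350044 -24.93431764 244.58608901] [[ 0.999  0.043 -0.001]
 [ 0.043 -0.999  0.   ]
 [-0.001 -0.    -1.   ]] [ 0.24  0.31 -0.1  -0.   -1.16  1.38] [ 0.03262021 -0.54068141  1.04328426]
```

View pics/w2.png

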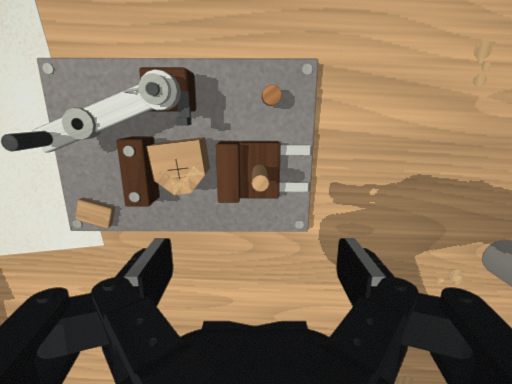

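Run:
```python
from h import *
g=load("wrist1")
for n,p,z in (("knob",(260.5,183.5),100),("pegtop",(10,141),124),("bush",(76,124),83),("cross",(179,169),58),("blankTL",(148,146),58),("blankTR",(204,138),58),("fixjscrews",(128,151),58),("f2",(134,197),58),("jawfaceT",(217,142),58),("jawfaceB",(218,202),58),("c1",(38,58),18),("c2",(318,59),18),("c3",(311,231),18),("c4",(70,230),18)):
    a=ray(g,p,z)[0];print(n,a.round(1),tojig(a).round(1))
```

```text
knob [581.6 -30.7 100. ] [  -2.3 -103. ]
pegtop [616.7 194.1 124. ] [ 42.6 120. ]
bush [631.3 159.1  83. ] [55.6 84.4]
cross [584.1  62.7  58. ] [ 4.2 -9.8]
blankTL [608.9  96.7  58. ] [30.6 23.1]
blankTR [620.6  33.6  58. ] [ 39.5 -40.4]
fixjscrews [602.3 119.7  58. ] [24.9 46.4]
f2 [547.9 117.1  58. ] [-29.5  46.1]
jawfaceT [616.8  19.1  58. ] [ 35.1 -54.8]
jawfaceB [546.   17.4  58. ] [-35.8 -53.4]
c1 [700.5 233.7  18. ] [128. 156.]
c2 [713.7 -93.1  18. ] [ 127.  -171.1]
c3 [ 496.1 -106.8   18. ] [ -91.  -175.3]
c4 [483.  226.9  18. ] [-89.6 158.6]
```

>>> play_rows([
  {"tx": 0.003,"ty": 0.019,"tz": 0,"spin": 0,"gripper": -1},
  {"tx": 0.003,"ty": 0.019,"tz": 0.2,"spin": 0,"gripper": -1},
  {"tx": 0.003,"ty": 0.019,"tz": 0.4,"spin": 0,"gripper": -1},
  {"tx": 0.003,"ty": 0.019,"tz": 0.55,"spin": 0,"gripper": -1},
  {"tx": 0.003,"ty": 0.019,"tz": 0.65,"spin": 0,"gripper": -1},
  {"tx": 0.003,"ty": 0.019,"tz": 0.65,"spin": 0,"gripper": -1},
])

```text
clock: 3.0
position: [580.3, -29.3, 81.4]
ee_rot: [1.0, 0.023, -0.002, 0.0]
contact_force: [0.2, -0.1, 0.9]
gripper_width: 85.4
```

>>> play_rows([
  {"tx": 0,"ty": 0,"tz": 0,"spin": 0,"gripper": 1},
  {"tx": 0,"ty": 0,"tz": 0,"spin": 0,"gripper": 1},
  {"tx": 0,"ty": 0,"tz": 0,"spin": 0,"gripper": 1},
  {"tx": 0,"ty": 0,"tz": 0,"spin": 0,"gripper": 1},
  {"tx": 0,"ty": 0,"tz": 0,"spin": 0,"gripper": 1},
  {"tx": 0,"ty": 0,"tz": 0,"spin": 0,"gripper": 1},
  {"tx": 0,"ty": 0,"tz": 0,"spin": 0,"gripper": 1},
  {"tx": 0,"ty": 0,"tz": 0,"spin": 0,"gripper": 1},
])

```text
clock: 4.0
position: [582.2, -30.2, 83.8]
ee_rot: [1.0, 0.022, 0.0, 0.0]
contact_force: [-0.7, 0.8, 5.8]
gripper_width: 16.7
```

>>> play_rows([
  {"tx": 0,"ty": -0.02,"tz": 0,"spin": 0,"gripper": 1},
  {"tx": 0,"ty": -0.04,"tz": 0,"spin": 0,"gripper": 1},
  {"tx": 0,"ty": -0.06,"tz": 0,"spin": 0,"gripper": 1},
  {"tx": 0,"ty": -0.072,"tz": 0,"spin": 0,"gripper": 1},
  {"tx": 0,"ty": -0.072,"tz": 0,"spin": 0,"gripper": 1},
  {"tx": 0,"ty": -0.072,"tz": 0,"spin": 0,"gripper": 1},
])

```text
clock: 4.75
position: [581.5, -12.6, 83.7]
ee_rot: [1.0, 0.022, 0.0, 0.0]
contact_force: [-0.6, -1.9, 5.6]
gripper_width: 16.4
```

>>> play_rows([
  {"tx": 0,"ty": -0.008,"tz": 0,"spin": 0,"gripper": 1},
  {"tx": 0,"ty": -0.012,"tz": 0,"spin": 0,"gripper": 1},
  {"tx": 0,"ty": -0.016,"tz": 0,"spin": 0,"gripper": 1},
  {"tx": 0,"ty": -0.016,"tz": 0,"spin": 0,"gripper": 1},
])

```text
clock: 5.25
position: [581.4, -11.9, 83.8]
ee_rot: [1.0, 0.022, 0.0, 0.002]
contact_force: [0.9, -13.7, 2.9]
gripper_width: 16.5
```

Run:
```python
from h import *
from bench import *
for n in ("top","scene"):
    g=get_image(n);np.savez(n+"2.npz",**g)
    if n=="top":crop(g,185,125,125,90,6,"pics/t3.png")
    else: crop(g,210,175,155,105,5,"pics/s3.png")
g=get_image("wrist");np.savez("wrist3.npz",**g);cv2.imwrite("pics/w3.png",g["frame"][:,:,::-1]);print(read_state()["contact_force"])
```

```text
[  1.45339568 -14.56445786   4.26178873]
```

View pics/w3.png

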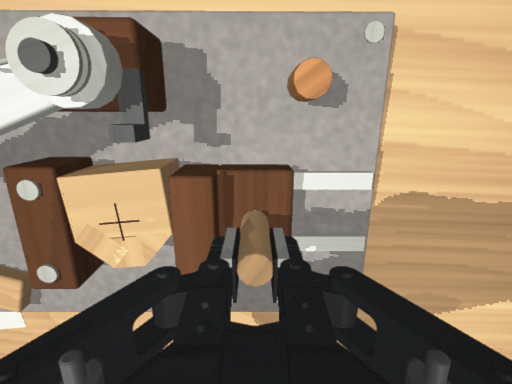

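View pics/s3.png

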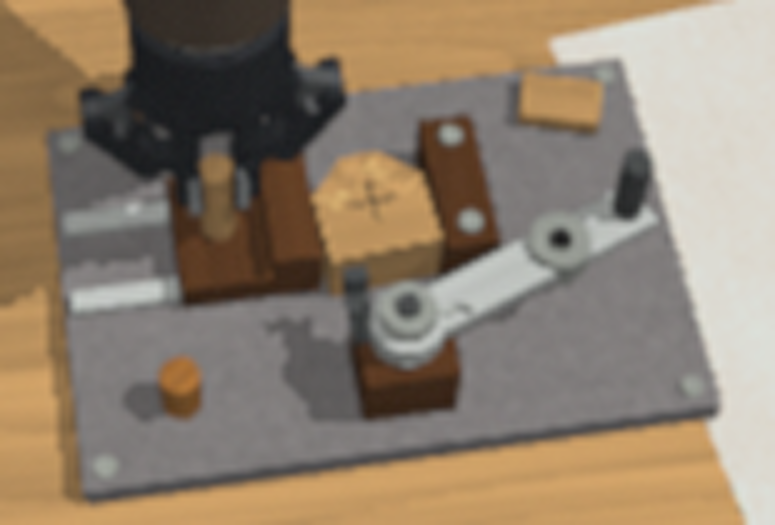

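Run:
```python
from h import *
g=load("wrist3");crop(g,0,140,200,150,4,"pics/w3c.png")
g=load("top2");crop(g,215,150,75,50,10,"pics/t3c.png")
```

```text
(no output)
```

View pics/w3c.png

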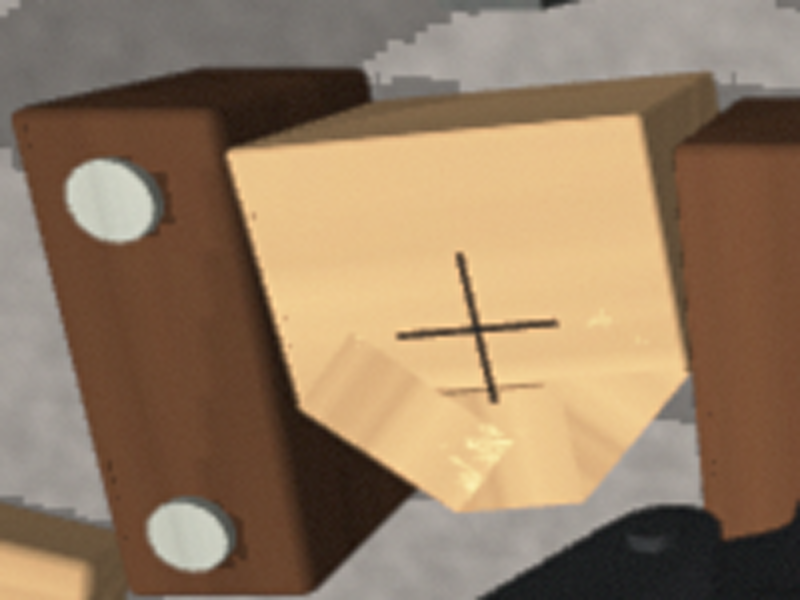

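View pics/t3c.png

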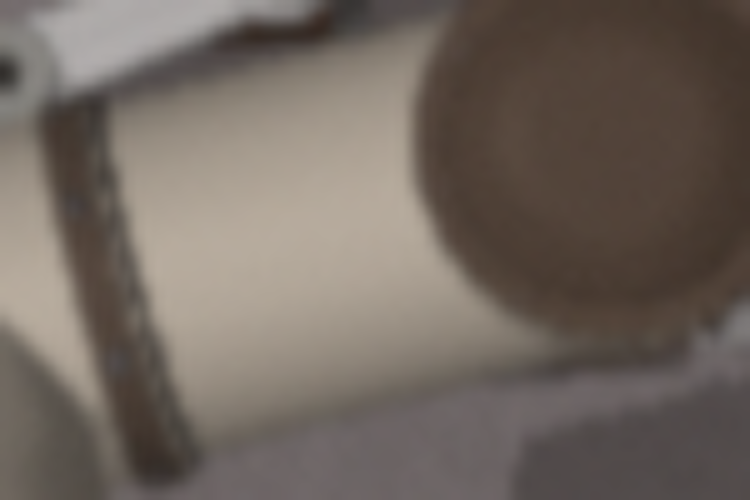

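>>> play_rows([
  {"tx": 0,"ty": -0.006,"tz": 0,"spin": 0,"gripper": 1},
  {"tx": 0,"ty": -0.012,"tz": 0,"spin": 0,"gripper": 1},
  {"tx": 0,"ty": -0.012,"tz": 0,"spin": 0,"gripper": 1},
  {"tx": 0,"ty": -0.012,"tz": 0,"spin": 0,"gripper": 1},
])

```text
clock: 5.9
position: [581.3, -11.6, 83.8]
ee_rot: [1.0, 0.022, -0.0, 0.004]
contact_force: [3.6, -26.4, 3.4]
gripper_width: 16.2
```

Run:
```python
from h import *
from bench import *
g=load("wrist3")
P=lambda u,v:(u/4,140+v/4)
for n,p in (("TL",P(228,152)),("TR",P(640,115)),("RL",P(688,372)),("LL",P(298,405)),("cross",P(479,328)),("fixT",P(222,108)),("fixB",P(308,590)),("jawT",P(677,148)),("jawB",P(722,538))):
    print(n,tojig(ray(g,p,58)[0]).round(1))
g=get_image("wrist");cv2.imwrite("pics/w4.png",g["frame"][:,:,::-1]);np.savez("wrist4.npz",**g)
crop(g,0,140,200,150,4,"pics/w4c.png")
```

```text
TL [31.9 28.5]
TR [ 37.3 -30.5]
RL [ -2.2 -34.1]
LL [-7.5 25.6]
cross [ 5.  -3.5]
fixT [38.3 28.1]
fixB [-40.   29.8]
jawT [ 32.5 -35.3]
jawB [-30.7 -37.2]
```

View pics/w4c.png

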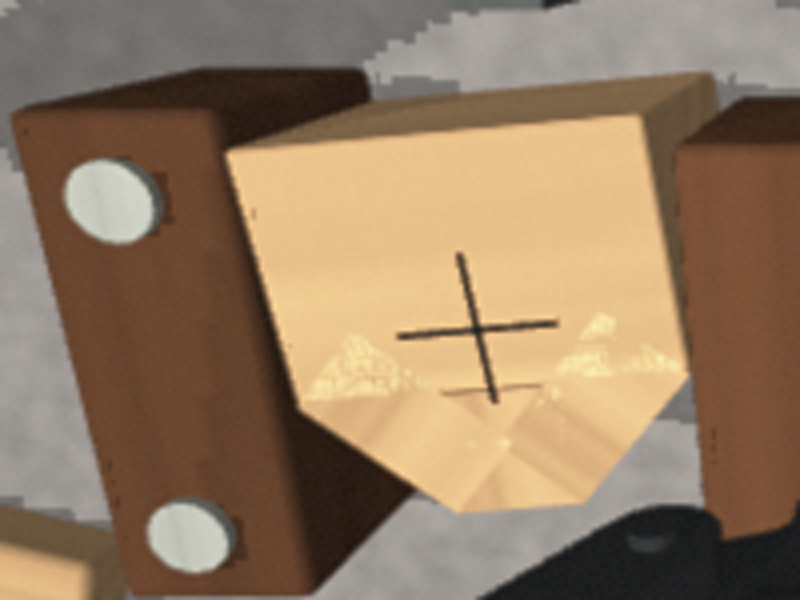

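Run:
```python
from h import *
g=load("wrist4");M=g["world_to_cam"];print("cam", -M[:3,:3].T@M[:3,3])
for n in ("wrist1","wrist4"):
    g=load(n);K=g["mtx"];M=g["world_to_cam"];d=g["depth"].astype(float)
    v,u=np.mgrid[:384,:512]
    pc=np.stack([(u-K[0,2])/K[0,0]*d,-(v-K[1,2])/K[1,1]*d,-d],-1)
    w=(pc-M[:3,3])@M[:3,:3]
    c,s=np.cos(A),np.sin(A);j=np.stack([(w[...,0]-O[0])*c+(w[...,1]-O[1])*s,-(w[...,0]-O[0])*s+(w[...,1]-O[1])*c,w[...,2]],-1)
    ok=(d>0)
    for (a,b,e,f) in ((60,125,-50,-24),(60,125,-24,24),(38,68,-60,20)):
        m=ok&(j[...,0]>a)&(j[...,0]<b)&(j[...,1]>e)&(j[...,1]<f)
        q=j[m]; h=q[q[:,2]>50]
        print(n,(a,b,e,f),len(q),q[:,2].max().round(), (h.min(0).round(),h.max(0).round()) if len(h) else None)
        h=q[q[:,2]>70]
        print('  >70',(h.min(0).round(),h.max(0).round()) if len(h) else None)
```

```text
cam [650.76733937  -7.05189978 212.95181149]
wrist1 (60, 125, -50, -24) 1664 83.0 (array([ 60., -28.,  50.]), array([112., -24.,  83.]))
  >70 (array([ 60., -28.,  71.]), array([ 63., -24.,  83.]))
wrist1 (60, 125, -24, 24) 2711 101.0 (array([ 60., -24.,  60.]), array([112.,  24., 101.]))
  >70 (array([ 60., -24.,  70.]), array([108.,  24., 101.]))
wrist1 (38, 68, -60, 20) 1611 83.0 (array([ 55., -28.,  61.]), array([67., 19., 83.]))
  >70 (array([ 55., -28.,  70.]), array([67., 19., 83.]))
wrist4 (60, 125, -50, -24) 7044 82.0 (array([ 60., -28.,  50.]), array([112., -24.,  82.]))
  >70 (array([ 60., -28.,  71.]), array([ 63., -24.,  82.]))
wrist4 (60, 125, -24, 24) 12911 101.0 (array([ 60., -24.,  51.]), array([113.,  24., 101.]))
  >70 (array([ 60., -24.,  70.]), array([107.,  24., 101.]))
wrist4 (38, 68, -60, 20) 5203 83.0 (array([ 54., -28.,  61.]), array([68., 20., 83.]))
  >70 (array([ 54., -28.,  70.]), array([68., 20., 83.]))
```

>>> play_rows([
  {"tx": 0,"ty": 0.03,"tz": 0,"spin": 0,"gripper": 1},
  {"tx": 0,"ty": 0.05,"tz": 0,"spin": 0,"gripper": 1},
  {"tx": 0,"ty": 0.066,"tz": 0,"spin": 0,"gripper": 1},
  {"tx": 0,"ty": 0.066,"tz": 0,"spin": 0,"gripper": 1},
  {"tx": 0,"ty": 0.066,"tz": 0,"spin": 0,"gripper": -1},
  {"tx": 0,"ty": 0.066,"tz": 0,"spin": 0,"gripper": -1},
  {"tx": 0,"ty": 0.066,"tz": 0,"spin": 0,"gripper": -1},
  {"tx": 0,"ty": 0.066,"tz": 0,"spin": 0,"gripper": -1},
])

```text
clock: 6.95
position: [581.4, -21.6, 82.6]
ee_rot: [1.0, 0.022, -0.0, 0.0]
contact_force: [0.5, 0.1, -0.1]
gripper_width: 84.8
```

>>> play_rows([
  {"tx": 0,"ty": 0,"tz": -0.2,"spin": 0,"gripper": -1},
  {"tx": 0,"ty": 0,"tz": -0.4,"spin": 0.2,"gripper": -1},
  {"tx": 0,"ty": -0.1,"tz": -0.4,"spin": 0.4,"gripper": -1},
  {"tx": 0,"ty": -0.2,"tz": -0.4,"spin": 0.6,"gripper": -1},
  {"tx": 0.01,"ty": -0.38,"tz": -0.4,"spin": 0.8,"gripper": -1},
  {"tx": 0.01,"ty": -0.38,"tz": -0.4,"spin": 1,"gripper": -1},
  {"tx": 0.01,"ty": -0.38,"tz": -0.4,"spin": 1,"gripper": -1},
])

```text
clock: 7.82
position: [579.7, 73.9, 182.7]
ee_rot: [0.933, -0.361, -0.0, 0.0]
contact_force: [0.1, -0.1, -0.3]
gripper_width: 85.2
```

>>> play_rows([
  {"tx": 0,"ty": 0,"tz": 0,"spin": 0.25,"gripper": -1},
  {"tx": 0,"ty": 0,"tz": 0,"spin": 0.5,"gripper": -1},
  {"tx": 0,"ty": 0,"tz": 0,"spin": 0.75,"gripper": -1},
  {"tx": 0,"ty": 0,"tz": 0,"spin": 1,"gripper": -1},
  {"tx": 0,"ty": 0,"tz": 0,"spin": 1,"gripper": -1},
  {"tx": 0,"ty": 0,"tz": 0,"spin": 1,"gripper": -1},
])

```text
clock: 8.57
position: [579.8, 73.0, 182.8]
ee_rot: [0.723, -0.69, -0.0, 0.0]
contact_force: [0.1, 0.1, -0.3]
gripper_width: 85.7
```

Run:
```python
from h import *
from bench import *
s=read_state();g=get_image("wrist");np.savez("wrist5.npz",**g);cv2.imwrite("pics/w5.png",g["frame"][:,:,::-1])
from scipy.spatial.transform import Rotation as R
print(s["clock"],s["position"],R.from_quat(s["ee_rot"]).as_matrix().round(3),s["joints"].round(2),tojig(s["position"]))
```

```text
8.575 [579.78748623  72.99735316 182.77321389] [[ 0.047 -0.999 -0.   ]
 [-0.999 -0.047 -0.   ]
 [ 0.     0.    -1.   ]] [ 0.4   0.37 -0.18  0.   -1.02 -0.36] [0.41737699 0.67988489]
```

View pics/w5.png

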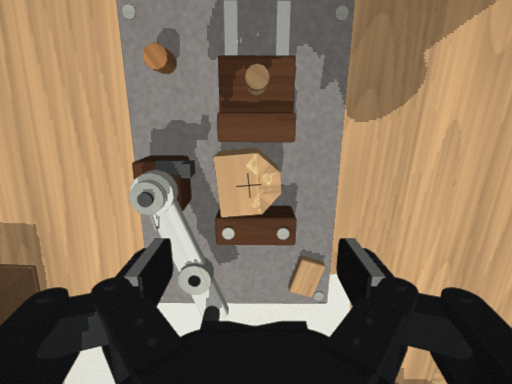

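Run:
```python
from h import *
g=load("wrist5")
crop(g,180,40,150,215,3.6 and 3,"pics/w5c.png")
for n,p in (("cross",(248,186)),("fixscr1",(228,233.5)),("fixscr2",(283,233.5)),("TR",(214,155)),("TL",(219,215)),("jawR",(218,141)),("jawL",(295,141)),("stop",(172,170))):
    print(n,tojig(ray(g,p,58)[0]).round(1))
```

```text
cross [ 5.7 -2.4]
fixscr1 [25.7 46.4]
fixscr2 [-28.9  46.2]
TR [ 36.7 -31.6]
TL [34.  26.9]
jawR [ 32.7 -44.3]
jawL [-36.8 -44.5]
stop [ 76.3 -17.5]
```

View pics/w5c.png

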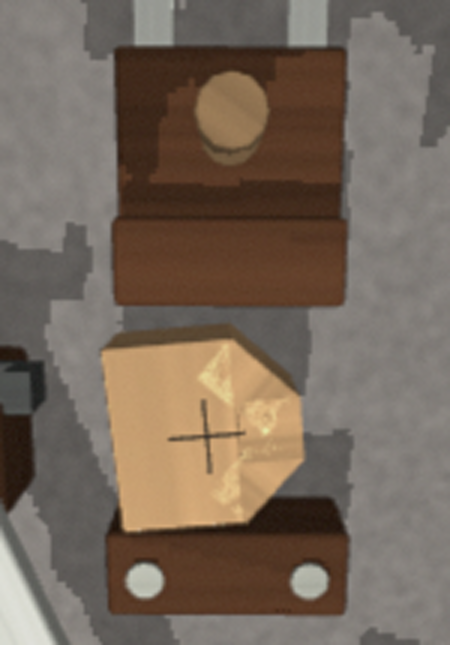

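Run:
```python
from h import *
g=load("wrist5")
for p in ((195,160),(195,177),(192,168),(164,178)):
    print(p,tojig(ray(g,p,83)[0]).round(1),tojig(ray(g,p,62)[0]).round(1))
K=g["mtx"];M=g["world_to_cam"];d=g["depth"].astype(float);v,u=np.mgrid[:384,:512]
pc=np.stack([(u-K[0,2])/K[0,0]*d,-(v-K[1,2])/K[1,1]*d,-d],-1);w=(pc-M[:3,3])@M[:3,:3]
for (uu,vv) in ((185,160),(185,163),(185,166),(185,169),(185,172),(185,175),(190,164),(193,164),(193,170),(170,170),(175,165)):
    print(uu,vv,tojig(w[vv,uu]).round(),w[vv,uu,2].round())
```

```text
(195, 160) [ 49.  -31.1] [ 53.5 -27.6]
(195, 177) [ 49.8 -16.6] [ 54.4 -11.8]
(192, 168) [ 51.9 -24.3] [ 56.7 -20.2]
(164, 178) [ 76.  -15.7] [ 83.  -10.8]
185 160 [ 62. -28.] 63.0
185 163 [ 58. -28.] 79.0
185 166 [ 58. -26.] 81.0
185 169 [ 59. -23.] 80.0
185 172 [ 59. -20.] 81.0
185 175 [ 59. -18.] 81.0
190 164 [ 55. -27.] 78.0
193 164 [ 54. -25.] 67.0
193 170 [ 54. -20.] 70.0
170 170 [ 75. -19.] 67.0
175 165 [ 70. -24.] 68.0
```

>>> play_rows([
  {"tx": 0.003,"ty": -0.018,"tz": 0,"spin": 0,"gripper": -0.75},
  {"tx": 0.003,"ty": -0.018,"tz": 0,"spin": 0,"gripper": -0.75},
  {"tx": 0.003,"ty": -0.018,"tz": 0.15,"spin": 0,"gripper": -0.75},
  {"tx": 0.003,"ty": -0.018,"tz": 0.25,"spin": 0,"gripper": -0.75},
  {"tx": 0.003,"ty": -0.018,"tz": 0.3,"spin": 0,"gripper": -0.75},
  {"tx": 0.003,"ty": -0.018,"tz": 0.3,"spin": 0,"gripper": -0.75},
])

```text
clock: 9.38
position: [584.2, 72.7, 107.2]
ee_rot: [0.723, -0.691, -0.0, 0.001]
contact_force: [0.0, -0.5, 0.4]
gripper_width: 75.0
```

Run:
```python
from h import *
from bench import *
s=read_state();g=get_image("scene");crop(g,210,135,155,120,5,"pics/s6.png")
g=get_image("wrist");cv2.imwrite("pics/w6.png",g["frame"][:,:,::-1])
print(s["position"],tojig(s["position"]),s["gripper_width"])
```

```text
[584.19400401  72.69987045 107.23884773] [4.80683875 0.19149945] 74.95348349613622
```

View pics/w6.png

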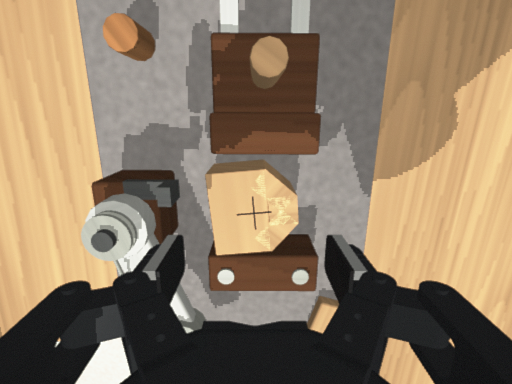

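View pics/s6.png

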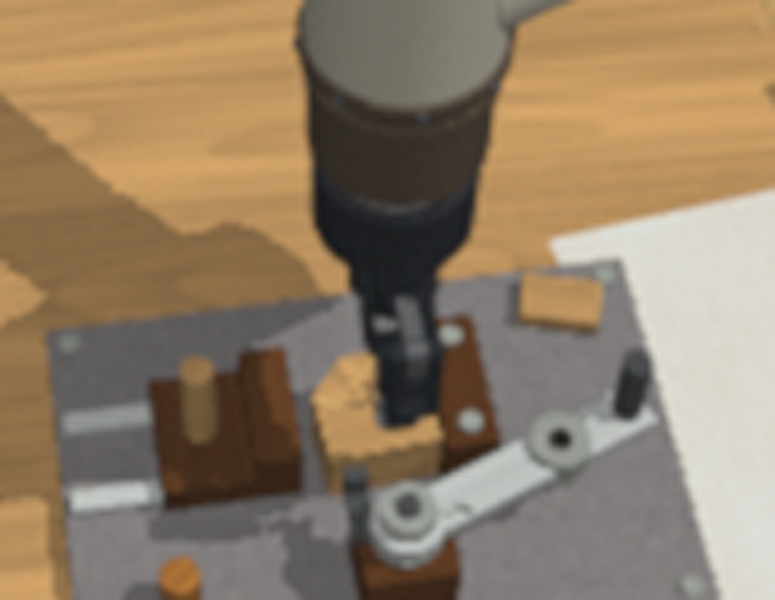

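>>> play_rows([
  {"tx": 0,"ty": 0,"tz": 0.06,"spin": 0,"gripper": -0.75},
  {"tx": 0,"ty": 0,"tz": 0.12,"spin": 0,"gripper": -0.75},
  {"tx": 0,"ty": 0,"tz": 0.16,"spin": 0,"gripper": -0.75},
  {"tx": 0,"ty": 0,"tz": 0.16,"spin": 0,"gripper": -0.75},
])

```text
clock: 9.98
position: [583.6, 72.5, 66.4]
ee_rot: [0.722, -0.691, -0.001, 0.001]
contact_force: [0.4, 0.4, 0.2]
gripper_width: 74.7
```

>>> play_rows([
  {"tx": 0,"ty": 0,"tz": 0.04,"spin": 0,"gripper": -0.75},
  {"tx": 0,"ty": 0,"tz": 0.076,"spin": 0,"gripper": -0.75},
  {"tx": 0,"ty": 0,"tz": 0.076,"spin": 0,"gripper": -0.75},
])

```text
clock: 10.35
position: [583.8, 72.6, 47.8]
ee_rot: [0.722, -0.691, -0.0, 0.001]
contact_force: [-0.8, 0.4, -0.4]
gripper_width: 74.8
```

>>> play_rows([
  {"tx": 0,"ty": 0,"tz": 0,"spin": 0,"gripper": -0.6},
  {"tx": 0,"ty": 0,"tz": 0,"spin": 0,"gripper": -0.5},
  {"tx": 0,"ty": 0,"tz": 0,"spin": 0,"gripper": -0.4},
  {"tx": 0,"ty": 0,"tz": 0,"spin": 0,"gripper": -0.3},
  {"tx": 0,"ty": 0,"tz": 0,"spin": 0,"gripper": -0.3},
  {"tx": 0,"ty": 0,"tz": 0,"spin": 0,"gripper": -0.3},
])

```text
clock: 11.1
position: [584.8, 72.9, 49.9]
ee_rot: [0.723, -0.691, 0.0, -0.001]
contact_force: [-1.2, -0.8, 5.1]
gripper_width: 58.8
```

Run:
```python
from h import *
from bench import *
s=read_state();g=get_image("wrist");np.savez("wrist7.npz",**g);cv2.imwrite("pics/w7.png",g["frame"][:,:,::-1])
print(s["position"],tojig(s["position"]),s["gripper_width"],s["contact_force"])
```

```text
[584.79702087  72.93072599  49.8987974 ] [5.41930378 0.3959749 ] 58.770988411057445 [-1.15407826 -0.82551051  5.12372281]
```

View pics/w7.png

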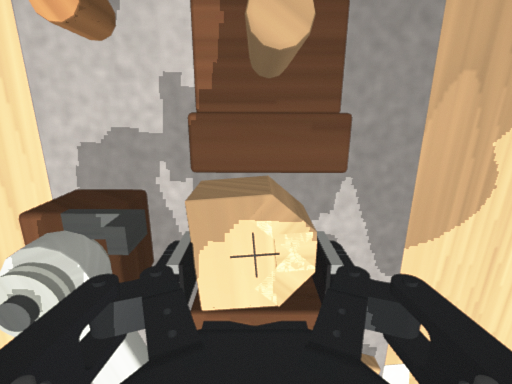

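Run:
```python
from h import *
g=load("wrist7");crop(g,170,160,170,150,4.5,"pics/w7c.png")
def ang(p,q):
    a,b=tojig(ray(g,p,58)[0]),tojig(ray(g,q,58)[0]);d=b-a;return a.round(1),b.round(1),np.arctan2(d[1],d[0]).round(3)
print(ang((231,257),(280,253)),ang((253,235),(257,277)),ang((190,172),(350,170)))
```

```text
(array([16. , -1.9]), array([-7.8, -4.1]), np.float64(-3.049)) (array([  5.3, -13.6]), array([3.3, 9.1]), np.float64(1.658)) (array([ 33.2, -44. ]), array([-37.7, -45. ]), np.float64(-3.127))
```

View pics/w7c.png

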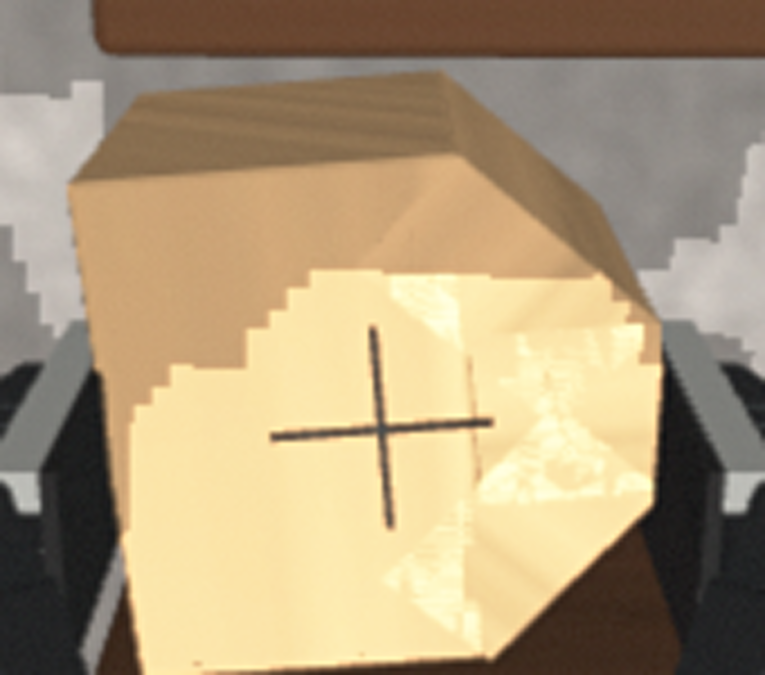

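>>> play_rows([
  {"tx": 0,"ty": 0,"tz": 0,"spin": 0,"gripper": 0.5},
  {"tx": 0,"ty": 0,"tz": 0,"spin": 0,"gripper": 0.5},
  {"tx": 0.012,"ty": 0.01,"tz": 0,"spin": 0,"gripper": 0.5},
  {"tx": 0.012,"ty": 0.02,"tz": 0,"spin": 0,"gripper": 0.5},
  {"tx": 0.012,"ty": 0.02,"tz": 0,"spin": 0.05,"gripper": 0.5},
  {"tx": 0.012,"ty": 0.02,"tz": 0,"spin": 0.1,"gripper": 0.5},
  {"tx": 0.012,"ty": 0.02,"tz": 0,"spin": 0.1,"gripper": 0.5},
  {"tx": 0.012,"ty": 0.02,"tz": 0,"spin": 0.1,"gripper": 0.5},
])

```text
clock: 12.15
position: [580.1, 69.4, 49.9]
ee_rot: [-0.695, 0.719, -0.001, 0.001]
contact_force: [1.3, 0.0, 8.0]
gripper_width: 58.7
```

Run:
```python
from h import *
from bench import *
s=read_state();g=get_image("wrist");np.savez("wrist8.npz",**g);crop(g,150,140,200,170,4,"pics/w8.png")
print(s["position"],tojig(s["position"]),s["gripper_width"],s["contact_force"])
```

```text
[580.12158158  69.37877444  49.87482884] [ 0.59416072 -2.94978165] 58.73576609319209 [1.32464631 0.03353368 8.04065128]
```

View pics/w8.png

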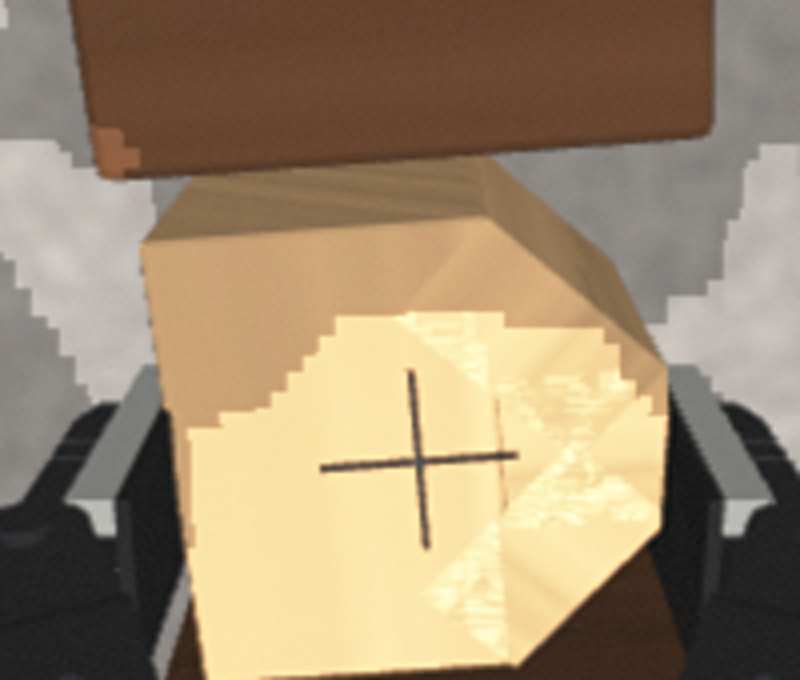

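>>> play_rows([
  {"tx": 0,"ty": 0,"tz": 0,"spin": 0,"gripper": -0.75},
  {"tx": 0,"ty": 0,"tz": 0,"spin": 0,"gripper": -0.75},
  {"tx": 0,"ty": 0,"tz": 0,"spin": 0,"gripper": -0.75},
  {"tx": 0,"ty": 0,"tz": -0.1,"spin": 0,"gripper": -0.75},
  {"tx": 0,"ty": 0,"tz": -0.3,"spin": 0,"gripper": -0.75},
  {"tx": 0,"ty": 0,"tz": -0.53,"spin": -0.1,"gripper": -1},
  {"tx": 0,"ty": 0,"tz": -0.53,"spin": -0.1,"gripper": -1},
  {"tx": 0,"ty": 0,"tz": -0.53,"spin": -0.1,"gripper": -1},
])

```text
clock: 13.2
position: [578.8, 69.6, 180.9]
ee_rot: [0.722, -0.692, -0.0, 0.0]
contact_force: [-0.0, 0.6, -1.1]
gripper_width: 85.8
```

Run:
```python
from h import *
from bench import *
s=read_state();g=get_image("wrist");np.savez("wrist9.npz",**g);crop(g,180,40,150,215,3,"pics/w9.png")
from scipy.spatial.transform import Rotation as R
print(s["position"],tojig(s["position"]),s["gripper_width"],R.from_quat(s["ee_rot"]).as_matrix()[:,0])
```

```text
[578.80616551  69.55069401 180.88525818] [-0.71255774 -2.72095283] 85.82156866914008 [ 4.31874183e-02 -9.99066923e-01 -3.61843770e-04]
```

View pics/w9.png

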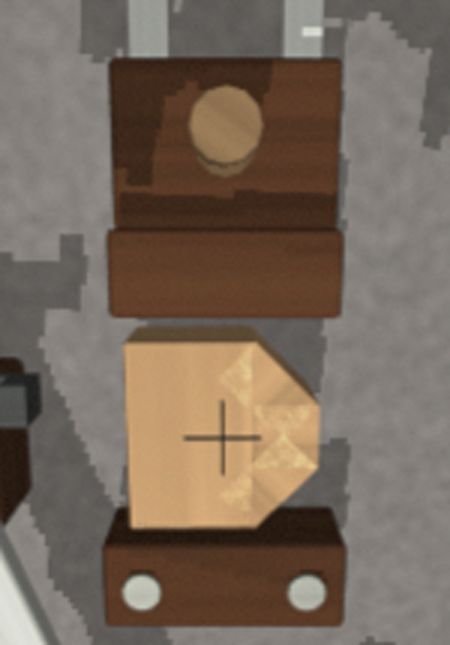

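Run:
```python
from h import *
g=load("wrist9")
for n,p,z in (("knob",(255,80.7),100),("cross",(254,186),58),("jaw1",(217,145),58),("jaw2",(293,145),58)):
    w=ray(g,p,z)[0];print(n,w.round(1),tojig(w).round(1))
```

```text
knob [581.5 -21.7 100. ] [ -2. -94.]
cross [578.5  66.   58. ] [-1.2 -6.3]
jaw1 [613.3  29.4  58. ] [ 32.  -44.4]
jaw2 [545.1  26.4  58. ] [-36.3 -44.4]
```

>>> play_rows([
  {"tx": 0.1,"ty": 0,"tz": -0.05,"spin": -0.25,"gripper": -1},
  {"tx": 0.2,"ty": 0,"tz": -0.05,"spin": -0.5,"gripper": -1},
  {"tx": 0.3,"ty": 0,"tz": -0.05,"spin": -0.75,"gripper": -1},
  {"tx": 0.36,"ty": -0.01,"tz": -0.05,"spin": -1,"gripper": -1},
  {"tx": 0.36,"ty": -0.01,"tz": -0.05,"spin": -1,"gripper": -1},
  {"tx": 0.36,"ty": -0.01,"tz": -0.05,"spin": -1,"gripper": -1},
])

```text
clock: 14.0
position: [585.5, -19.9, 192.7]
ee_rot: [0.932, -0.363, -0.001, 0.001]
contact_force: [0.8, -0.4, 0.0]
gripper_width: 85.4
```

>>> play_rows([
  {"tx": 0,"ty": 0,"tz": 0,"spin": -0.25,"gripper": -1},
  {"tx": 0,"ty": 0,"tz": 0,"spin": -0.5,"gripper": -1},
  {"tx": 0,"ty": 0,"tz": 0,"spin": -0.75,"gripper": -1},
  {"tx": 0,"ty": 0,"tz": 0,"spin": -1,"gripper": -1},
  {"tx": 0,"ty": 0,"tz": 0,"spin": -1,"gripper": -1},
  {"tx": 0,"ty": 0,"tz": 0,"spin": -1,"gripper": -1},
])

```text
clock: 14.75
position: [585.8, -19.7, 193.6]
ee_rot: [1.0, 0.021, -0.0, 0.0]
contact_force: [-0.8, -1.1, -0.3]
gripper_width: 85.5
```

>>> play_rows([
  {"tx": -0.017,"ty": 0.008,"tz": 0.1,"spin": 0,"gripper": -1},
  {"tx": -0.017,"ty": 0.008,"tz": 0.25,"spin": 0,"gripper": -1},
  {"tx": -0.017,"ty": 0.008,"tz": 0.38,"spin": 0,"gripper": -1},
  {"tx": -0.017,"ty": 0.008,"tz": 0.446,"spin": 0,"gripper": -1},
  {"tx": -0.017,"ty": 0.008,"tz": 0.446,"spin": 0,"gripper": -1},
])

```text
clock: 15.38
position: [581.4, -22.5, 81.4]
ee_rot: [1.0, 0.021, -0.001, 0.0]
contact_force: [-0.3, 0.2, 0.2]
gripper_width: 85.3
```

>>> play_rows([
  {"tx": 0,"ty": 0,"tz": 0,"spin": 0,"gripper": 1},
  {"tx": 0,"ty": 0,"tz": 0,"spin": 0,"gripper": 1},
  {"tx": 0,"ty": 0,"tz": 0,"spin": 0,"gripper": 1},
  {"tx": 0,"ty": 0,"tz": 0,"spin": 0,"gripper": 1},
  {"tx": 0,"ty": 0,"tz": 0,"spin": 0,"gripper": 1},
  {"tx": 0,"ty": 0,"tz": 0,"spin": 0,"gripper": 1},
  {"tx": 0,"ty": 0,"tz": 0,"spin": 0,"gripper": 1},
])

```text
clock: 16.25
position: [582.0, -22.3, 83.1]
ee_rot: [1.0, 0.022, 0.0, 0.0]
contact_force: [-2.0, 0.9, 4.8]
gripper_width: 16.1
```

>>> play_rows([
  {"tx": 0,"ty": -0.01,"tz": 0,"spin": 0,"gripper": 1},
  {"tx": 0,"ty": -0.02,"tz": 0,"spin": 0,"gripper": 1},
  {"tx": 0,"ty": -0.03,"tz": 0,"spin": 0,"gripper": 1},
  {"tx": 0,"ty": -0.04,"tz": 0,"spin": 0,"gripper": 1},
  {"tx": 0,"ty": -0.046,"tz": 0,"spin": 0,"gripper": 1},
  {"tx": 0,"ty": -0.052,"tz": 0,"spin": 0,"gripper": 1},
  {"tx": 0,"ty": -0.06,"tz": 0,"spin": 0,"gripper": 1},
  {"tx": 0,"ty": -0.06,"tz": 0,"spin": 0,"gripper": 1},
])

```text
clock: 17.25
position: [581.5, -9.0, 83.1]
ee_rot: [1.0, 0.022, 0.0, 0.001]
contact_force: [0.2, -6.2, 5.0]
gripper_width: 16.2
```

Contact is now further on (y −9.0, past the wedge at −11.6). Press a little more.

>>> play_rows([
  {"tx": 0,"ty": -0.006,"tz": 0,"spin": 0,"gripper": 1},
  {"tx": 0,"ty": -0.012,"tz": 0,"spin": 0,"gripper": 1},
  {"tx": 0,"ty": -0.02,"tz": 0,"spin": 0,"gripper": 1},
  {"tx": 0,"ty": -0.02,"tz": 0,"spin": 0,"gripper": 1},
  {"tx": 0,"ty": -0.02,"tz": 0,"spin": 0,"gripper": 1},
])

```text
clock: 17.88
position: [581.4, -8.7, 83.1]
ee_rot: [1.0, 0.022, -0.0, 0.004]
contact_force: [3.9, -24.8, 2.7]
gripper_width: 16.8
```

Run:
```python
from h import *
from bench import *
s=read_state();g=get_image("wrist");np.savez("wrist10.npz",**g);crop(g,0,140,200,150,4,"pics/w10.png")
print(s["position"],tojig(s["position"]),s["contact_force"])
```

```text
[581.39636288  -8.7073613   83.11728989] [ -1.52013287 -81.01769711] [  3.94927373 -24.84952397   2.73239349]
```

View pics/w10.png

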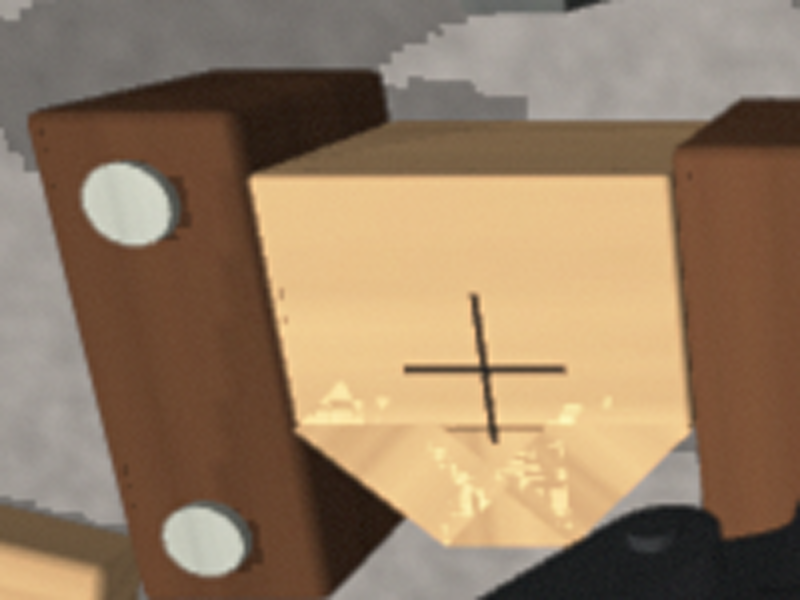

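>>> play_rows([
  {"tx": 0,"ty": 0,"tz": 0,"spin": 0,"gripper": -1},
  {"tx": 0,"ty": 0,"tz": 0,"spin": 0,"gripper": -1},
  {"tx": 0,"ty": 0,"tz": 0,"spin": 0,"gripper": -1},
  {"tx": 0,"ty": 0,"tz": 0,"spin": 0,"gripper": -1},
  {"tx": 0,"ty": 0,"tz": 0,"spin": 0,"gripper": -1},
  {"tx": 0,"ty": 0,"tz": -0.2,"spin": 0,"gripper": -1},
  {"tx": 0,"ty": 0,"tz": -0.4,"spin": 0,"gripper": -1},
  {"tx": 0,"ty": 0,"tz": -0.4,"spin": 0,"gripper": -1},
])

```text
clock: 18.92
position: [583.6, -1.8, 187.3]
ee_rot: [1.0, 0.022, 0.005, -0.001]
contact_force: [0.4, -0.0, -0.2]
gripper_width: 85.0
```

Run:
```python
from h import *
from bench import *
s=read_state();g=get_image("wrist");np.savez("wrist11.npz",**g);cv2.imwrite("pics/w11.png",g["frame"][:,:,::-1])
print(s["position"],tojig(s["position"]),s["contact_force"])
```

```text
[583.58053136  -1.76385329 187.29191192] [  0.96323258 -74.17549049] [ 0.39244622 -0.03964789 -0.21157151]
```

View pics/w11.png

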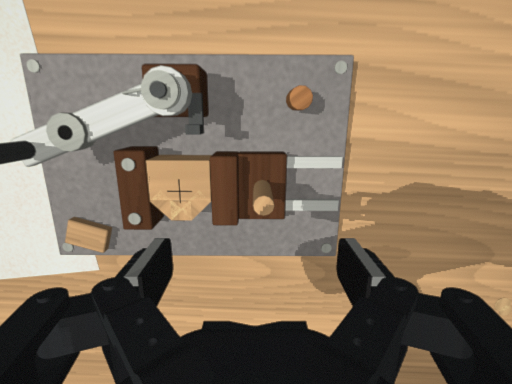

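>>> play_rows([
  {"tx": 0.164,"ty": -0.78,"tz": -0.05,"spin": 0,"gripper": -1},
  {"tx": 0.164,"ty": -0.78,"tz": -0.05,"spin": 0,"gripper": -1},
  {"tx": 0.164,"ty": -0.78,"tz": -0.05,"spin": 0,"gripper": -1},
  {"tx": 0.164,"ty": -0.78,"tz": -0.05,"spin": 0,"gripper": -1},
  {"tx": 0.164,"ty": -0.78,"tz": -0.05,"spin": 0,"gripper": -1},
])

```text
clock: 19.6
position: [612.5, 194.6, 193.1]
ee_rot: [1.0, 0.023, -0.001, 0.001]
contact_force: [0.2, -0.3, 0.8]
gripper_width: 85.3
```

Run:
```python
from h import *
from bench import *
s=read_state();g=get_image("wrist");np.savez("wrist12.npz",**g);cv2.imwrite("pics/w12.png",g["frame"][:,:,::-1])
print(s["position"],tojig(s["position"]),s["contact_force"],s["joints"].round(2))
```

```text
[612.51254274 194.57616972 193.09648193] [ 38.38648288 120.72439728] [ 0.23390145 -0.30677761  0.78932516] [ 0.56  0.45 -0.02 -0.   -1.1   1.06]
```

View pics/w12.png

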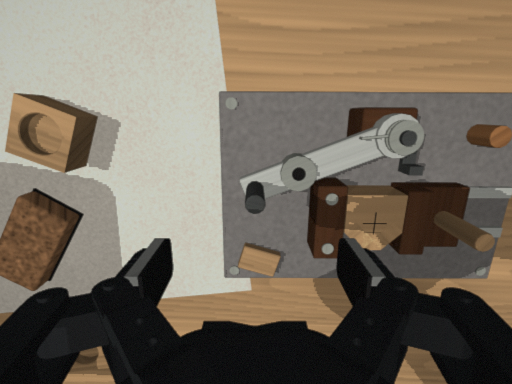

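Run:
```python
from h import *
g=load("wrist12")
for n,p,z in (("pegtop",(256,203),124),("pegbase",(254,186),80),("bush",(298,173),83),("hub",(407,138),101),("cross",(375,223),58)):
    w=ray(g,p,z)[0];print(n,w.round(1),tojig(w).round(1))
```

```text
pegtop [616.7 193.9 124. ] [ 42.5 119.9]
pegbase [618.1 195.5  80. ] [ 44.  121.4]
bush [632.4 157.5  83. ] [56.7 82.8]
hub [668.   77.7 101. ] [88.7  1.5]
cross [578.8  69.9  58. ] [-0.7 -2.4]
```

>>> play_rows([
  {"tx": 0.015,"ty": 0,"tz": 0.1,"spin": 0,"gripper": -1},
  {"tx": 0.015,"ty": 0,"tz": 0.2,"spin": 0,"gripper": -1},
  {"tx": 0.015,"ty": 0,"tz": 0.3,"spin": 0,"gripper": -1},
  {"tx": 0.015,"ty": 0,"tz": 0.34,"spin": 0,"gripper": -1},
  {"tx": 0.015,"ty": 0,"tz": 0.34,"spin": 0,"gripper": -1},
])

```text
clock: 20.27
position: [616.8, 193.1, 109.4]
ee_rot: [1.0, 0.021, -0.001, 0.0]
contact_force: [0.7, 0.2, 0.6]
gripper_width: 85.7
```

>>> play_rows([
  {"tx": 0,"ty": 0,"tz": 0,"spin": 0,"gripper": 1},
  {"tx": 0,"ty": 0,"tz": 0,"spin": 0,"gripper": 1},
  {"tx": 0,"ty": 0,"tz": 0,"spin": 0,"gripper": 1},
  {"tx": 0,"ty": 0,"tz": 0,"spin": 0,"gripper": 1},
  {"tx": 0,"ty": 0,"tz": 0,"spin": 0,"gripper": 1},
  {"tx": 0,"ty": 0,"tz": 0,"spin": 0,"gripper": 1},
  {"tx": 0,"ty": 0,"tz": 0,"spin": 0,"gripper": 1},
])

```text
clock: 21.15
position: [617.2, 194.7, 110.3]
ee_rot: [1.0, 0.022, 0.0, -0.0]
contact_force: [-0.7, 1.3, 4.5]
gripper_width: 14.2
```

Run:
```python
from h import *
from bench import *
s=read_state();g=get_image("wrist");cv2.imwrite("pics/w13.png",g["frame"][:,:,::-1])
print(s["position"],s["contact_force"],s["gripper_width"])
# arc in tool axes from the current TCP; theory frame
a=np.linspace(0,1.2,13)
P=np.c_[90-131*np.cos(1.2-a),131*np.sin(1.2-a)];d=P-P[0]
print(np.c_[a,d[:,0]/250,-d[:,1]/250].round(3))
```

```text
[617.20377707 194.68849364 110.3346689 ] [-0.71887602  1.25846025  4.45014054] 14.161343172483562
[[ 0.     0.    -0.   ]
 [ 0.1   -0.048  0.021]
 [ 0.2   -0.093  0.047]
 [ 0.3   -0.136  0.078]
 [ 0.4   -0.175  0.112]
 [ 0.5   -0.211  0.151]
 [ 0.6   -0.243  0.193]
 [ 0.7   -0.27   0.237]
 [ 0.8   -0.293  0.284]
 [ 0.9   -0.311  0.334]
 [ 1.    -0.324  0.384]
 [ 1.1   -0.332  0.436]
 [ 1.2   -0.334  0.488]]
```

View pics/w13.png

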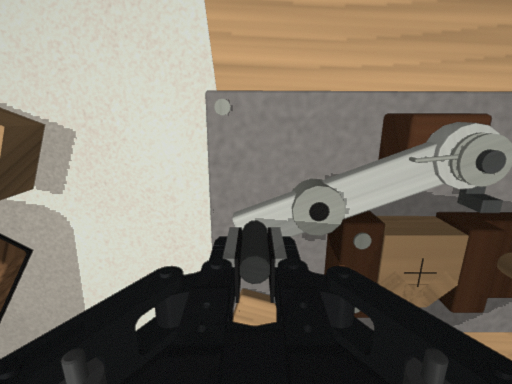

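>>> play_rows([
  {"tx": -0.048,"ty": 0.021,"tz": 0,"spin": 0,"gripper": 1},
  {"tx": -0.093,"ty": 0.047,"tz": 0,"spin": 0,"gripper": 1},
  {"tx": -0.136,"ty": 0.078,"tz": 0,"spin": 0,"gripper": 1},
  {"tx": -0.175,"ty": 0.112,"tz": 0,"spin": 0,"gripper": 1},
  {"tx": -0.211,"ty": 0.151,"tz": 0,"spin": 0,"gripper": 1},
  {"tx": -0.243,"ty": 0.193,"tz": 0,"spin": 0,"gripper": 1},
  {"tx": -0.243,"ty": 0.193,"tz": 0,"spin": 0,"gripper": 1},
])

```text
clock: 22.08
position: [554.5, 144.7, 110.2]
ee_rot: [1.0, 0.022, -0.003, -0.001]
contact_force: [-12.8, 11.9, 11.3]
gripper_width: 14.1
```

>>> play_rows([
  {"tx": -0.038,"ty": 0.038,"tz": 0,"spin": 0,"gripper": 1},
  {"tx": -0.062,"ty": 0.086,"tz": 0,"spin": 0,"gripper": 1},
  {"tx": -0.08,"ty": 0.137,"tz": 0,"spin": 0,"gripper": 1},
  {"tx": -0.093,"ty": 0.189,"tz": 0,"spin": 0,"gripper": 1},
  {"tx": -0.101,"ty": 0.243,"tz": 0,"spin": 0,"gripper": 1},
  {"tx": -0.103,"ty": 0.28,"tz": 0,"spin": 0,"gripper": 1},
  {"tx": -0.103,"ty": 0.28,"tz": 0,"spin": 0,"gripper": 1},
])

```text
clock: 22.95
position: [532.4, 71.3, 110.1]
ee_rot: [1.0, 0.021, -0.003, 0.001]
contact_force: [-7.8, 2.7, 11.1]
gripper_width: 13.9
```

>>> play_rows([
  {"tx": -0.006,"ty": 0.008,"tz": 0,"spin": 0,"gripper": 1},
  {"tx": -0.006,"ty": 0.016,"tz": 0,"spin": 0,"gripper": 1},
  {"tx": -0.006,"ty": 0.016,"tz": 0,"spin": 0,"gripper": 1},
  {"tx": -0.006,"ty": 0.016,"tz": 0,"spin": 0,"gripper": 1},
])

```text
clock: 23.45
position: [532.4, 68.7, 110.1]
ee_rot: [1.0, 0.022, -0.001, -0.0]
contact_force: [-5.1, 6.1, 8.2]
gripper_width: 14.0
```

>>> play_rows([
  {"tx": -0.006,"ty": 0.006,"tz": 0,"spin": 0,"gripper": 1},
  {"tx": -0.006,"ty": 0.012,"tz": 0,"spin": 0,"gripper": 1},
  {"tx": -0.006,"ty": 0.012,"tz": 0,"spin": 0,"gripper": 1},
  {"tx": -0.006,"ty": 0.012,"tz": 0,"spin": 0,"gripper": 1},
])

```text
clock: 23.95
position: [532.5, 67.9, 110.1]
ee_rot: [1.0, 0.022, 0.001, -0.002]
contact_force: [-3.6, 13.3, 5.6]
gripper_width: 14.0
```

Run:
```python
from h import *
from bench import *
s=read_state();print(s["position"],s["contact_force"],s["gripper_width"])
for n in ("wrist","scene","top"):
    g=get_image(n);np.savez(n+"14.npz",**g)
    if n=="wrist":cv2.imwrite("pics/w14.png",g["frame"][:,:,::-1])
    elif n=="scene":crop(g,210,155,155,125,5,"pics/s14.png")
```

```text
[532.45468614  67.94242279 110.14398324] [-3.64130685 13.30352352  5.64318438] 14.000024120352425
```

View pics/w14.png

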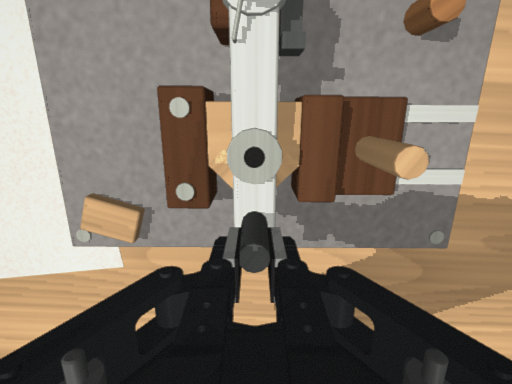

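View pics/s14.png

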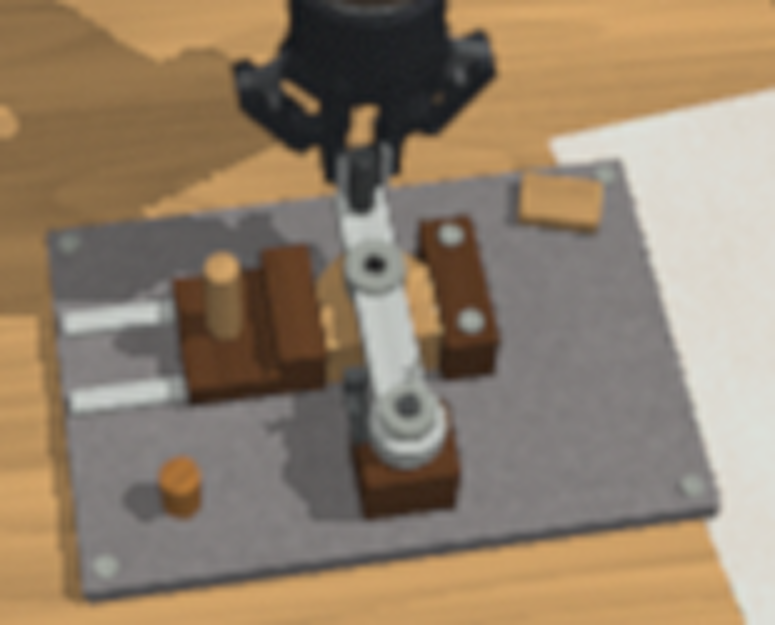

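Run:
```python
from h import *
g=load("wrist14")
for n,p,z in (("bush",(255,157),83),("knob",(410,161),100),("jawT",(301,97),58),("jawB",(297,201),58),("fixT",(207,87),58),("fixB",(212,207),58)):
    w=ray(g,p,z)[0];print(n,w.round(1),tojig(w).round(1))
from bench import read_state
s=read_state();print(s["clock"],s["joint_vel"].round(4),s["contact_force"])
```

```text
bush [577.8  70.2  83. ] [-1.6 -2. ]
knob [581.9  -7.9 100. ] [ -0.9 -80.2]
jawT [612.4  43.4  58. ] [ 31.8 -30.3]
jawB [545.2  40.   58. ] [-35.6 -30.8]
fixT [615.7 101.4  58. ] [37.5 27.5]
fixB [538.1  98.1  58. ] [-40.1  27.6]
24.1 [-0.0002  0.0013 -0.0006 -0.0011 -0.0005 -0.0003] [-4.38519166 12.84786688  5.66705991]
```

Run:
```python
from bench import *
job_done();s=read_state();print(s["clock"],s["position"],s["contact_force"],s["gripper_width"])
```

```text
the job is handed in; nothing more can be done
the job is handed in; nothing more can be done
```

The job is handed in, with the loose jaw shut on the squared blank and the gripper holding the guide arm at its stop. `job_done` reports no verdict, so the result rests on my own checks.

**What I did**
- **First attempt:** on my first close, the blank wedged about 0.09 rad askew, with roughly 65 mm between the jaw faces. Pressing up to 26 N did not square it.
- **Fix:** I backed the jaw off and gripped the blank lengthwise. I turned it square, moved it about 6 mm nearer its clamped place and let it go.
- **Closing:** I shut the jaw again by its knob with about 25 N and let go of it. I then gripped the guide peg and swung the arm round to its stop.

**Last checks, before handing in at 24.1 s**
- **Jaw:** it looked flush with the blank on both sides. The knob was at jig y −80 mm, which corresponds to a jaw value of about 0.050 m.
- **Guide arm:** the bush was about 1 mm from where I last saw the blank's pencil cross; the arm now hides it. The arm pointed along jig −x.
- **Hold:** 13 N pressing toward the stop, against about 4.8 N from the spring, with the arm standing still. The gripper read 14 mm on the 16 mm peg.
- **Bystanders:** none looked moved in the pictures, though I did not measure them.

**Disagreements:**
- My jig origin looks about 2 mm off in x and y: the fixed-jaw face measured y 27.5 mm instead of 30. Allowing for that, the clamped gap agrees with 60 mm.
- The final gripper position was about 4 mm further out in x than I had calculated for the peg.
- After hand-in the state could no longer be read, so I could not check the last second.

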